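# Pump grease to the coil winder until the cycle pin pops out

### The job

Grease the coil winder with its hand pump: with closed fingertips press the black mushroom plunger fully down and let it spring right back up, stroke after stroke, looking at the indicator pin on the side of the steel metering block after each one. Stop as soon as the pin has popped fully out (another stroke would draw it back in) and come away with the plunger up. Only press the plunger on its top, do not grip it, and leave the things standing around it where they are.

Things in the scene. Friction and masses are not known exactly. Their poses are not given: they have to be found in the camera images.
- winder: Bench coil winder bolted to the bench, on a dark grey bed plate 170 x 620 x 14 mm that runs off to the right (-y), turned by up to 0.3 rad. Origin on the bench under the grease pump's axis, at the left end; x away from the robot, y left along the bed. At y -88 mm the cream, grey-capped grease reservoir (70 mm across, 135 mm high); at y +98 mm the steel metering block; the winding gear (to 205 mm high) from y -140 mm.
- plunger_top (a point): Centre of the flat top of the pump's plunger: a black mushroom button 52 mm across and 16 mm thick, on a 12 mm rod with a coil spring round it, on the upright aluminium pump cylinder (48 mm across). The point moves with the plunger: 164 mm above the bench when up, 144 mm when fully down.
- plunger (a joint): Plunger travel in m: 0 fully up, 0.020 fully down. Its spring takes 7 N to start and about 14 N to hold down, and lifts it again in a fraction of a second. A full stroke (17 mm or more down, ideally to the stop, then right back up) feeds the metering block one step; a half stroke may feed nothing.
- indicator (a joint): How far the cycle indicator pin stands out, in m: 0 in (end level with its bushing), 0.018 fully out. It stays in for some strokes, then pops fully out in one go near the bottom of a stroke (the 3rd to 6th full one, differing each time) and stays out. One full stroke more draws it 3 to 5 mm back in, the next about 6 mm further; it does not come out a second time.
- indicator_tip (a point): Centre of the outer end of the indicator pin, a bare steel pin 8 mm thick that slides level, along the winder's +y, out of a steel hexagon bushing (17 mm across flats, 10 mm long) in the middle of the metering block's left side. 50 mm above the bench; 132 mm from the plunger's axis when in, 150 mm when out. The block is 140 x 46 mm, its top 80 mm high, fittings and copper tubes to 105 mm.
- solder_reel_mid (a point): Bystander to be left alone: middle of a reel of solder wire standing on end, 62 mm across, 55 mm high.
- tape_roll_mid (a point): Bystander to be left alone: middle of a roll of amber tape lying with its axis upright, 88 mm across, 48 mm high, open in the middle.
- flux_bottle_mid (a point): Bystander to be left alone: middle of a small white plastic bottle with a black cap, 36 mm across, 85 mm high.
- paste_jar_mid (a point): Bystander to be left alone: middle of a white screw-top jar, 64 mm across, 48 mm high.
- screwdriver_mid (a point): Bystander to be left alone: middle of a screwdriver lying on the bench left of the winder's bed, 190 mm long.
- spanner_mid (a point): Bystander to be left alone: middle of an open-ended spanner, 130 mm long, lying on the winder's bed plate in front (robot side) of the pump.
- steel_rule_mid (a point): Bystander to be left alone: middle of a steel rule lying flat, 200 x 25 x 4 mm.
- pocket_meter_mid (a point): Bystander to be left alone: middle of a black and grey hand-held multimeter lying on its back, 175 x 85 x 36 mm.

How it is judged:
On the way, in this order (a step that is already met when the one before it is completed fails the run):
1. the plunger is pressed fully down once, the pin still in (value of joint plunger above 0.016 m and value of joint indicator below 0.006 m and contact force between the fingers and plunger above 2 N), for 0.02 s.
2. the plunger is let spring back up, the pin still in (value of joint plunger below 0.004 m and value of joint indicator below 0.006 m), for 0.05 s.
3. after further strokes the indicator pin has popped fully out (value of joint indicator above 0.0165 m), for 0.1 s.
At the end, for the whole second after the job is handed in: The indicator pin stands out of its bushing by more than 16 of its 18 mm, the plunger is up (within 3 mm), and every bystander is within 30 mm of where it stood (value of joint indicator above 0.016 m and value of joint plunger below 0.003 m and distance of each of solder_reel_mid, tape_roll_mid, flux_bottle_mid, paste_jar_mid, screwdriver_mid, spanner_mid, steel_rule_mid, pocket_meter_mid from where it was at the start of the episode below 0.03 m); the robot touches nothing.
It fails at once if a bystander is pushed, lifted or carried more than 30 mm from where it stood (distance of any of solder_reel_mid, tape_roll_mid, flux_bottle_mid, paste_jar_mid, screwdriver_mid, spanner_mid, steel_rule_mid, pocket_meter_mid from where it was at the start of the episode above 0.03 m).
It fails at once if the plunger is gripped: the fingers press on the side or underside of its head (contact force between the fingers and plunger_c1 above 3 N).
It also fails if it takes over 54 s, if anything falls off the work surface, if the arm or the gripper's body presses on something with over 40 N, if the wrist force passes 120 N, or if a joint passes its speed limit or range.

### The arm

A 6-joint arm with a two-finger parallel gripper is mounted at the origin on the work surface. World frame = base frame: x ahead of the robot, y to its left, z up, the work surface at z = 0. Lengths are in m, angles in rad, forces in N, time in s.
With the tool pointing down it reaches from about 0.4 to 0.825 m from the base axis. Payload 7 kg.
Tool frame: the origin (TCP) lies at the very end of the fingers, on their centre line; the grasp point (between the pads) lies 19 mm behind it (tcp_to_grasp is the distance from the TCP to the grasp point, in m); x points along the fingers, z is the direction in which the jaws open and shut, and the axes are right-handed (so a half turn about x gives the same grasp; the last joint's range is limited). The gripper opens to 88 mm and grips with 3 to 60 N. Pads are 19 mm wide; open, the fingers measure 130 mm over their backs; the gripper's body (78 mm by 193 mm) begins 47 mm behind the grasp point.
Start: joints at [1.63, 0.359, 0.012, 0, -1.224, -0.288], TCP at [0.153, 0.657, 0.227] pointing down, gripper open.
Joint ranges: [-3.07, 3.07], [-1.43, 2.12], [-1.02, 1.25], [-3.03, 1.67], [-3.05, -0], [-3.03, 3.03]. Speed limits (rad/s): [2.39, 2.39, 3.01, 3.14, 3.14, 3.14].

### API

Orientations are given as [roll, pitch, yaw] about the fixed x, y, z axes, in that order (R = Rz(yaw) Ry(pitch) Rx(roll)).
In Python, from station import get_state, grab_frame, job_done, tcp_to_grasp gives the robot as it stands. The module is installed in compiled form; this text tells all that it offers.
- The arm moves only by the shell command python3 -m crank 'ROWS' [FORCE]. ROWS is JSON, a list of rows, each a list of 7 numbers: the shift along the tool's x, y, z in m, then the turn, a rotation vector about the tool's x, y, z in rad, then the opening, from 0 (shut) to 1 (fully open). In form: [[x, y, z, wx, wy, wz, fingers], ...]. A call has 1 to 10 rows; each row is the pose to reach, as a shift and turn from the pose commanded when the call began, along the tool's axes at that moment; what a row does not reach only later rows make up. A row lasts 1/8 s, in which the tool goes at most 62.5 mm and 10.7 degrees, less where a joint would pass 70% of its speed; a pose out of reach is approached as far as the arm can. A call with a gripper value outside its range is refused whole. The fingers move at their own pace and stop on an object; FORCE is the grip in N (left out, the last holds). Time passes only in rows, so rows that repeat a pose let the fingers close. It gives the time, the measured TCP pose, the force and the opening at its end, in the units of the state.
- get_state(): the state, without advancing time (a new reading comes with each control period).
- grab_frame(name): name is "scene" or "top" or "wrist"; returns a dict with "pixels" (384x512x3 uint8, red, green, blue), "vfov" (degrees; the focal length in pixels is half the picture's height over the tangent of half this angle, whatever the lens; pixels are square), "cx", "cy" (the principal point, pixels), "k1" (the pictures are not rectified: a ray, as slopes to the right and down, at radius r is drawn at 1 + k1 r^2 times it, then the intrinsics apply), "extrinsics" (4x4, takes a point from world to camera coordinates). Camera axes: x right, y up, looking along -z (the intrinsics and any distortion apply to the point x, -y, -z); pixel columns grow to the right and rows downward; lengths in m; the calibration is good to about 2 mm. A picture is of the moment at which its call begins. There is no depth.
- job_done(): hands the job in, once; it reports no verdict.
The state is a dict: "t": time; "q": joint angles; "qd": joint speeds; "joint_efforts": joint torques, N m; "eef_pos": TCP position; "ee_rot": TCP orientation; "force": force on the tool from outside, world axes, zero at the start; "moment": the same for the moment, N m; "width": finger opening in m.
Only numpy, scipy, OpenCV 4.12 (cv2) and the standard library are available. Lean on these libraries where they do the work, as an engineer would, in place of code of your own. Each camera call takes 0.05 s, during which the arm holds its last target.

## Working session

There is one attempt and no reset: what is moved stays moved. The work goes in short steps, Python scripts to look and compute and a shell command to move; the robot and the scene stay as the last step left them, time stands still between calls to the robot, and variables do not carry over. Pictures are saved under pics/ and viewed, and the job is handed in when it is done.

```bash
mkdir -p pics; cat > h.py <<'E'
import numpy as np, cv2
from station import get_state, grab_frame, job_done, tcp_to_grasp
def snap(cam,fn):
    f=grab_frame(cam); cv2.imwrite('pics/'+fn,f['pixels'][:,:,::-1]); 
    np.savez('pics/'+fn+'.npz',**{k:np.array(v) for k,v in f.items()}); return f
def load(fn): return {k:v for k,v in np.load('pics/'+fn+'.npz').items()}
def K(f):
    h=384; fl=h/2/np.tan(np.radians(float(f['vfov']))/2)
    return np.array([[fl,0,float(f['cx'])],[0,fl,float(f['cy'])],[0,0,1]]), np.array([float(f['k1']),0,0,0])
D=np.diag([1,-1,-1.])
def proj(f,P):
    k,d=K(f); E=f['extrinsics']; R=D@E[:3,:3]; t=D@E[:3,3]
    return cv2.projectPoints(np.array(P,float).reshape(-1,1,3),cv2.Rodrigues(R)[0],t,k,d)[0].reshape(-1,2)
def atz(f,u,v,z):
    k,d=K(f); E=f['extrinsics']; R=D@E[:3,:3]; t=D@E[:3,3]
    s=cv2.undistortPoints(np.array([[[u,v]]],float),k,d)[0,0]
    c=-R.T@t; r=R.T@np.array([s[0],s[1],1]); return c+r*(z-c[2])/r[2]
E
python3 - <<'E'
from h import *
s=get_state(); print(s)
for c in ['scene','top','wrist']:
    f=snap(c,c+'0.png'); print(c,f['vfov'],f['cx'],f['cy'],f['k1'],f['extrinsics'].round(3).tolist())
E
```

```text
{'t': 0.0, 'q': array([ 1.63012549e+00,  3.59358610e-01,  1.10286909e-02, -3.25749358e-04,
       -1.22409248e+00, -2.88137881e-01]), 'qd': array([ 5.14625966e-04,  5.63392087e-04, -1.13001952e-04, -1.14072684e-03,
       -9.36377187e-05,  4.31946945e-05]), 'joint_efforts': array([-7.88643720e-04, -5.82728684e+01,  2.93062609e+01,  6.99710727e+00,
        6.99476586e-03, -1.60083887e-04]), 'eef_pos': array([0.1530019 , 0.65691701, 0.22563224]), 'ee_rot': array([ 0.10202153,  1.56914166, -1.69769446]), 'force': array([ 0.28017974,  0.21006003, -0.01126766]), 'moment': array([ 0.01155957,  0.03530026, -0.00850265]), 'width': 0.08754480719053503}
scene 45.99676472228342 254.3191140422301 192.12983499942376 -0.11286370735608155 [[-0.683, 0.731, -0.018, 0.325], [-0.596, -0.543, 0.592, 0.329], [0.423, 0.415, 0.806, -1.45], [0.0, 0.0, 0.0, 1.0]]
top 45.32903631981817 255.96380268901962 196.63602317403542 -0.019629551350621464 [[0.001, -1.0, -0.003, 0.131], [0.976, 0.0, 0.218, -0.607], [-0.218, -0.004, 0.976, -1.167], [0.0, 0.0, 0.0, 1.0]]
wrist 58.96693932593168 258.9357016158166 198.88116054056988 -0.0156415667432977 [[-0.226, -0.974, 0.002, 0.674], [0.943, -0.22, -0.248, 0.031], [0.242, -0.054, 0.969, -0.391], [0.0, 0.0, 0.0, 1.0]]
```

View pics/scene0.png

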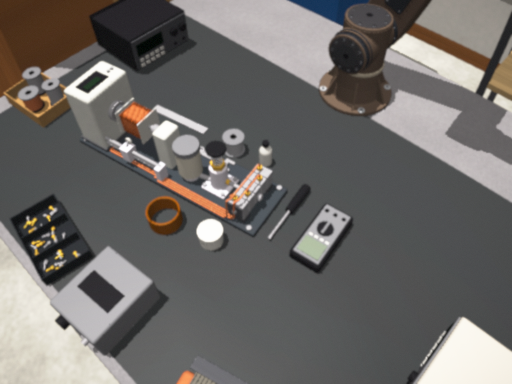

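View pics/top0.png

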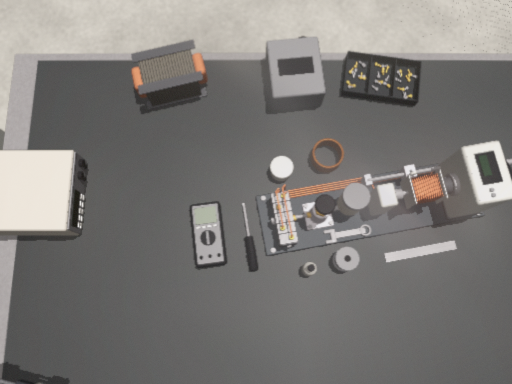

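View pics/wrist0.png

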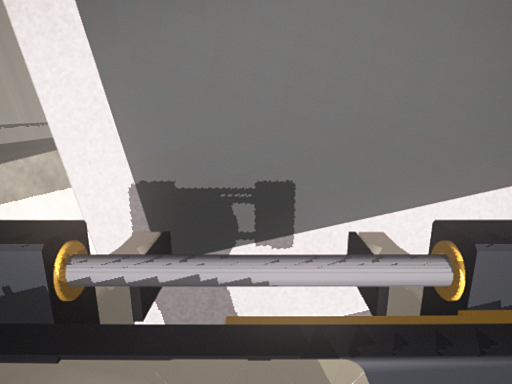

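```bash
python3 - <<'E'
from h import *
f=load('top0.png'); im=cv2.imread('pics/top0.png')
cv2.imwrite('pics/topc.png',cv2.resize(im[140:290,220:420],None,fx=4,fy=4,interpolation=cv2.INTER_CUBIC))
im=cv2.imread('pics/scene0.png')
cv2.imwrite('pics/scenec.png',cv2.resize(im[100:250,130:330],None,fx=4,fy=4,interpolation=cv2.INTER_CUBIC))
print(atz(f,325,206,.164))
for q in [(256,200),(439,165),(264,252)]: print(atz(load('top0.png'),*q,.014))
E
```

```text
[ 0.5613683  -0.03818314  0.164     ]
[0.60869527 0.13185084 0.014     ]
[ 0.71089958 -0.38972808  0.014     ]
[0.46353515 0.10986362 0.014     ]
```

View pics/topc.png

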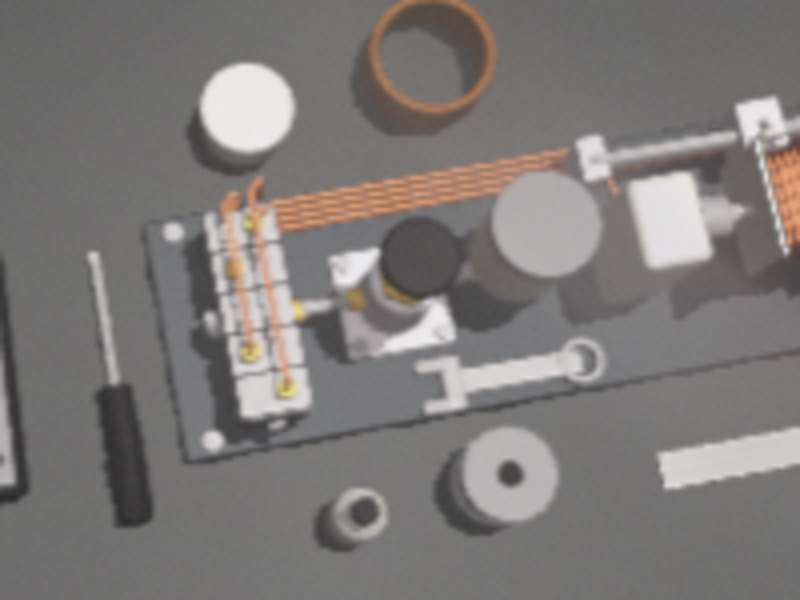

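View pics/scenec.png

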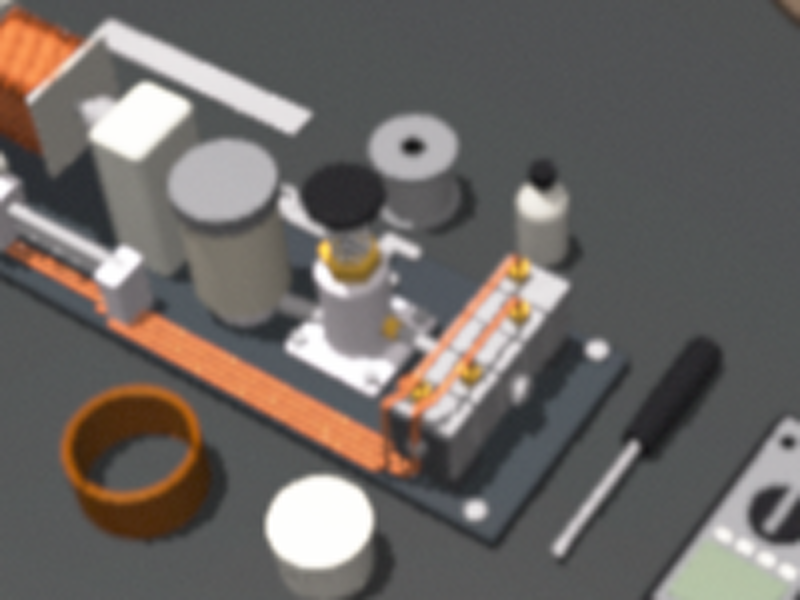

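```bash
python3 - <<'E'
from h import *
t=load('top0.png'); s=load('scene0.png')
T=lambda u,v:(u/4+220-.4,v/4+140-.4); S=lambda u,v:(u/4+130-.4,v/4+100-.4)
print('top',atz(t,*T(422,255),.164)); print('scene',atz(s,*S(343,192),.164))
A=atz(t,*T(146,222),.014);B=atz(t,*T(187,463),.014);C=atz(t,*T(800,352),.014)
print(A,B,C, np.linalg.norm(A-B)); e=B-C; print('yaw',np.arctan2(-e[0],e[1]), 'from left',np.arctan2((A-B)[1],(A-B)[0]))
A=atz(s,*S(628,357),.014);B=atz(s,*S(494,545),.014);print('scene corners',A,B,np.linalg.norm(A-B))
yaw=np.arctan2(-e[0],e[1]);P=atz(t,*T(422,255),.164)
R=np.array([[np.cos(yaw),-np.sin(yaw)],[np.sin(yaw),np.cos(yaw)]])
for n,f,o in (('top',t,(220,140)),('scene',s,(130,100))):
  for y in (.132,.150):
    p=np.r_[P[:2]+R@[0,y],.05]; print(n,p,(proj(f,p)[0]-o)*4)
  for c in ((0,-.088,.135),(0,.098,.08)):
    p=np.r_[P[:2]+R@c[:2],c[2]]; print(n,p,(proj(f,p)[0]-o)*4)
E
```

```text
top [ 0.56801569 -0.03863858  0.164     ]
scene [ 0.56878343 -0.03833347  0.164     ]
[0.62274905 0.13158536 0.014     ] [0.45442594 0.10348452 0.014     ] [ 0.53079015 -0.32041938  0.014     ] 0.17065265179503825
yaw 0.17823347617953728 from left 0.16542029659316837
scene corners [0.45858117 0.10183829 0.014     ] [0.62450575 0.13516231 0.014     ] 0.16923787113658034
top [0.54461324 0.09127033 0.05      ] [204.0529816 321.8928068]
top [0.541422   0.10898518 0.05      ] [177.72731355 326.56770632]
top [ 0.58361733 -0.12524452  0.135     ] [549.95831934 238.60233023]
top [0.55064115 0.05780894 0.08      ] [256.2062122  305.23499027]
scene [0.54461324 0.09127033 0.05      ] [527.08139159 393.10855946]
scene [0.541422   0.10898518 0.05      ] [551.31699214 405.51518265]
scene [ 0.58361733 -0.12524452  0.135     ] [233.98831012 165.72168071]
scene [0.55064115 0.05780894 0.08      ] [480.80156106 341.60143596]
```

```bash
cat >> h.py <<'E'
from scipy.spatial.transform import Rotation as Ro
YAW=0.175
def plan(P):
    s=get_state(); R=Ro.from_euler('xyz',s['ee_rot']).as_matrix(); 
    out=[]
    for sg in (1,-1):
        z=sg*np.array([np.cos(YAW),np.sin(YAW),0]); x=np.array([0,0,-1.]); G=np.c_[x,np.cross(z,x),z]
        out.append((Ro.from_matrix(R.T@G).as_rotvec()).round(4))
    print('pos',s['eef_pos'].round(4),'t',s['t'],'shift',(R.T@(np.array(P)-s['eef_pos'])).round(4),'turns',out, 'w',s['width'],'F',s['force'].round(1),'q',s['q'].round(3))
    print(R.round(3).tolist())
E
python3 -c "
from h import *
plan([.568,-.0385,.225])"
```

```text
pos [0.1531 0.657  0.2259] t 0.15 shift [0.0017 0.5619 0.5832] turns [array([-1.9747e+00,  9.0000e-04,  1.1000e-03]), array([ 1.1669e+00,  1.0000e-03, -8.0000e-04])] w 0.08803694604243816 F [ 0.3 -0.1  0.3] q [ 1.63   0.359  0.011 -0.    -1.224 -0.288]
[[-0.0, 0.974, -0.227], [-0.001, -0.227, -0.974], [-1.0, 0.0, 0.001]]
```

```bash
python3 -m crank '[[0,0.04,0.04,0.1,0,0,0],[0,0.09,0.09,0.2,0,0,0],[0,0.13,0.13,0.35,0,0,0],[0,0.17,0.17,0.5,0,0,0],[0,0.21,0.21,0.6,0,0,0],[0,0.25,0.25,0.7,0,0,0],[0,0.29,0.3,0.8,0,0,0],[0,0.33,0.34,0.9,0,0,0],[0,0.37,0.38,1.0,0,0,0],[0,0.41,0.42,1.1,0,0,0]]' 20; python3 -c "
from h import *
plan([.568,-.0385,.19])"
```

```text
t: 1.4
eef_pos: [0.4578, 0.1536, 0.2268]
ee_rot: [-2.604, 1.57, 0.777]
force: [0.6, 0.0, 1.2]
width: 0.0008
pos [0.4578 0.1536 0.2268] t 1.4 shift [ 0.0367  0.2128 -0.0616] turns [array([-3.0776e+00, -5.0000e-04, -8.0000e-04]), array([ 0.064 , -0.0005,  0.0004])] w 0.0008248057506874999 F [0.6 0.  1.2] q [ 0.732  0.037 -0.397 -0.    -1.136 -0.493]
[[0.0, 0.237, -0.972], [0.0, -0.972, -0.237], [-1.0, -0.0, -0.001]]
```

```bash
python3 -m crank '[[0,0.05,-0.016,0.03,0,0,0],[0,0.1,-0.032,0.064,0,0,0],[0,0.15,-0.045,0.064,0,0,0],[0,0.2,-0.058,0.064,0,0,0],[0.02,0.213,-0.0616,0.064,0,0,0],[0.037,0.213,-0.0616,0.064,0,0,0],[0.037,0.213,-0.0616,0.064,0,0,0]]' 20; python3 -c "
from h import *
plan([.568,-.0385,.17])
snap('scene','scene1.png');snap('top','top1.png')
im=cv2.imread('pics/scene1.png')
cv2.imwrite('pics/s1c.png',cv2.resize(im[100:250,130:330],None,fx=4,fy=4,interpolation=cv2.INTER_CUBIC))
im=cv2.imread('pics/top1.png')
cv2.imwrite('pics/t1c.png',cv2.resize(im[140:290,220:420],None,fx=4,fy=4,interpolation=cv2.INTER_CUBIC))
"
```

```text
t: 2.28
eef_pos: [0.5667, -0.0365, 0.1879]
ee_rot: [-0.026, 1.567, -2.99]
force: [-0.4, -0.1, 0.1]
width: 0.0003
pos [ 0.5667 -0.0365  0.1879] t 2.275 shift [ 0.0179  0.0022 -0.001 ] turns [array([-3.1386e+00, -1.0000e-04,  5.3000e-03]), array([0.003 , 0.0034, 0.0001])] w 0.00031067767114732015 F [-0.4 -0.1  0.1] q [ 0.28   0.215 -0.281 -0.    -1.078 -0.102]
[[-0.003, 0.177, -0.984], [-0.001, -0.984, -0.177], [-1.0, -0.0, 0.003]]
```

View pics/s1c.png

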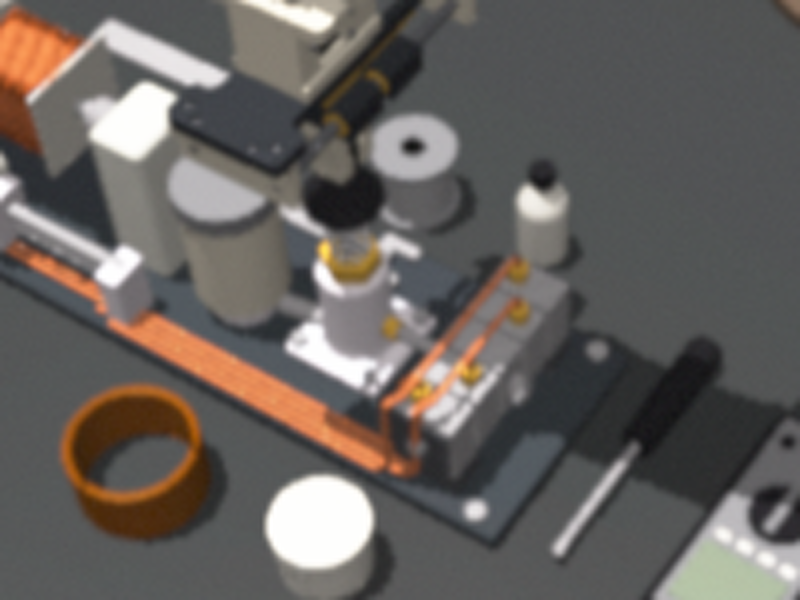

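View pics/t1c.png

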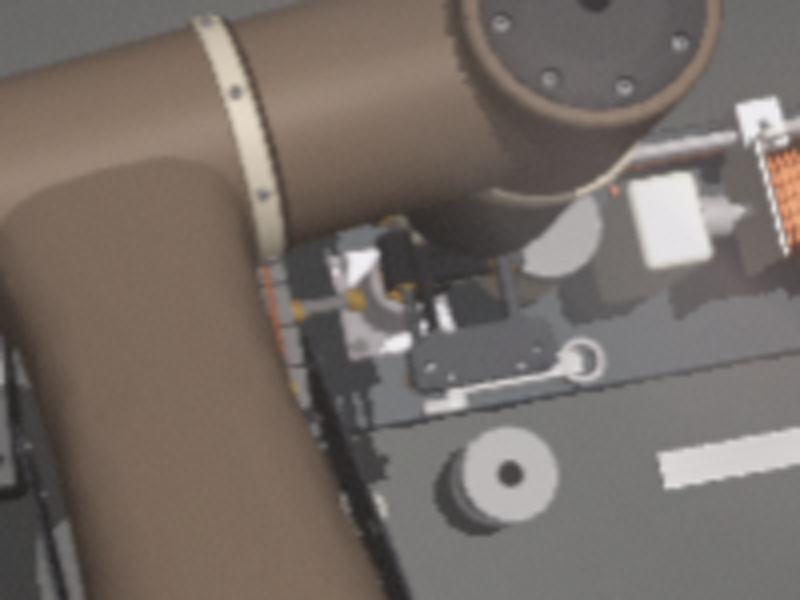

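```bash
python3 -m crank '[[0.012,0.002,-0.001,0,0.003,0,0],[0.022,0.002,-0.001,0,0.003,0,0],[0.032,0.002,-0.001,0,0.003,0,0],[0.04,0.002,-0.001,0,0.003,0,0],[0.046,0.002,-0.001,0,0.003,0,0],[0.046,0.002,-0.001,0,0.003,0,0],[0.046,0.002,-0.001,0,0.003,0,0]]' 20; python3 -c "
from h import *
plan([.568,-.0385,.144])
snap('scene','scene2.png')
im=cv2.imread('pics/scene2.png')
cv2.imwrite('pics/s2c.png',cv2.resize(im[100:250,130:330],None,fx=4,fy=4,interpolation=cv2.INTER_CUBIC))
"
```

```text
t: 3.25
eef_pos: [0.5693, -0.0382, 0.1447]
ee_rot: [3.117, 1.567, 0.154]
force: [-5.6, 2.7, 12.5]
width: 0.0007
pos [ 0.5693 -0.0382  0.1447] t 3.25 shift [0.0007 0.0001 0.0013] turns [array([-3.1379e+00,  1.0000e-04, -5.6000e-03]), array([ 0.0037, -0.0036, -0.0001])] w 0.0006977520335177911 F [-5.6  2.7 12.5] q [ 0.276  0.254 -0.338  0.001 -0.976 -0.098]
[[0.004, 0.178, -0.984], [0.001, -0.984, -0.178], [-1.0, 0.0, -0.004]]
```

View pics/s2c.png

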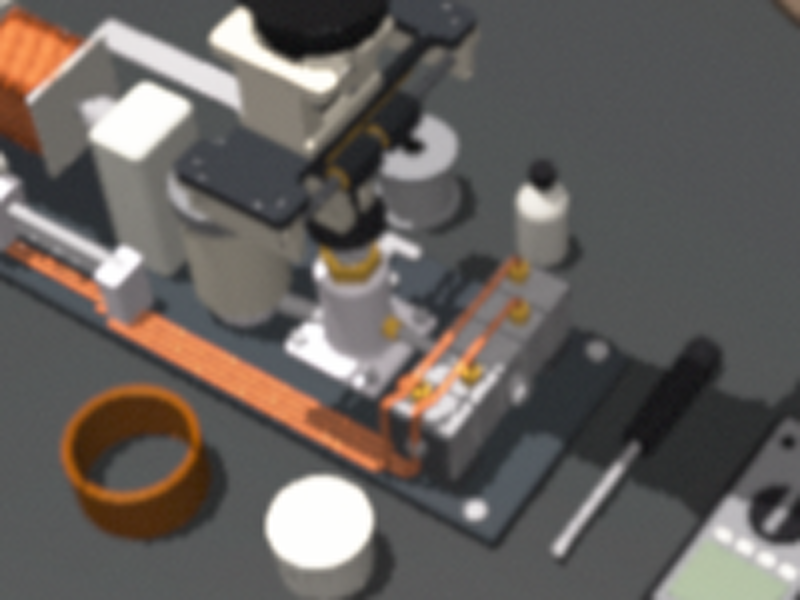

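```bash
python3 -m crank '[[0.003,0,0,0,0,0,0],[0.003,0,0,0,0,0,0]]'
 python3 -m crank '[[-0.02,0,0,0,0,0,0],[-0.03,0,0,0,0,0,0],[-0.03,0,0,0,0,0,0],[-0.03,0,0,0,0,0,0],[-0.03,0,0,0,0,0,0]]'; cat > look.py <<'E'
from h import *
import sys
n=sys.argv[1]
snap('scene',f'scene{n}.png')
ims=[]
for k in ('1',n):
    im=cv2.imread(f'pics/scene{k}.png'); ims.append(cv2.resize(im[180:220,235:285],None,fx=8,fy=8,interpolation=cv2.INTER_CUBIC))
cv2.imwrite(f'pics/p{n}.png',np.hstack(ims))
im=cv2.imread(f'pics/scene{n}.png')
cv2.imwrite(f'pics/s{n}c.png',cv2.resize(im[100:250,130:330],None,fx=4,fy=4,interpolation=cv2.INTER_CUBIC))
plan([.568,-.0385,.144])
E
python3 look.py 3
```

```text
t: 3.55
eef_pos: [0.5694, -0.0382, 0.1441]
ee_rot: [3.012, 1.566, 0.05]
force: [-14.8, 4.9, 31.7]
width: 0.0002
t: 4.18
eef_pos: [0.5688, -0.0386, 0.1696]
ee_rot: [-3.139, 1.569, 0.18]
force: [0.2, 0.8, 0.3]
width: 0.0003
pos [ 0.5689 -0.0386  0.1697] t 4.225 shift [ 0.0257 -0.0003  0.0009] turns [array([-3.1387e+00,  1.0000e-04, -2.5000e-03]), array([ 0.0029, -0.0016, -0.0001])] w 0.00022922728141231484 F [ 0.   0.4 -0.6] q [ 0.275  0.231 -0.305  0.    -1.033 -0.098]
[[0.002, 0.177, -0.984], [0.0, -0.984, -0.177], [-1.0, 0.0, -0.002]]
```

View pics/p3.png

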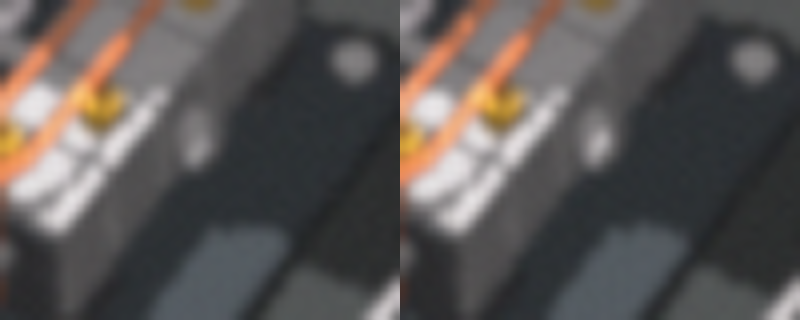

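View pics/s3c.png

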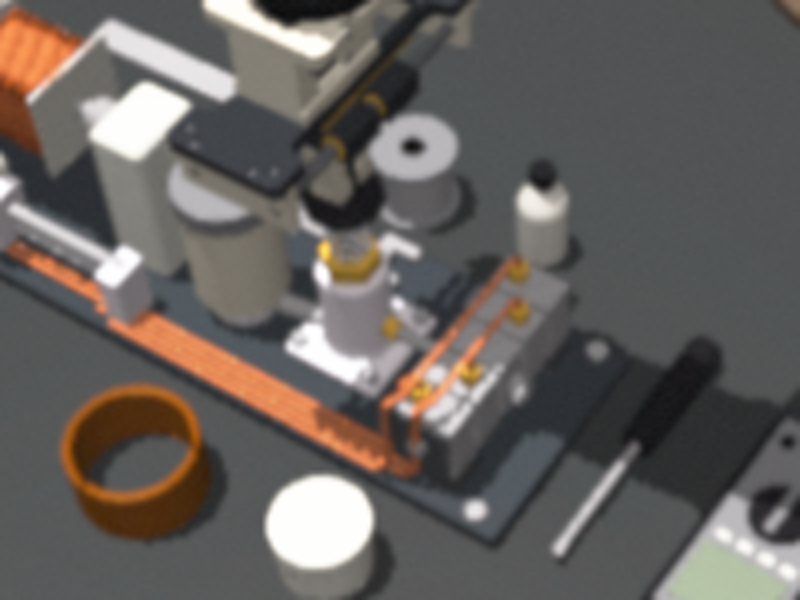

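```bash
python3 -m crank '[[0.012,0,0,0,0,0,0],[0.022,0,0,0,0,0,0],[0.03,0,0,0,0,0,0],[0.03,0,0,0,0,0,0]]'
 python3 -m crank '[[-0.012,0,0,0,0,0,0],[-0.024,0,0,0,0,0,0],[-0.03,0,0,0,0,0,0],[-0.03,0,0,0,0,0,0],[-0.03,0,0,0,0,0,0]]'; python3 look.py 4
```

```text
t: 4.72
eef_pos: [0.5703, -0.0385, 0.1441]
ee_rot: [2.927, 1.565, -0.035]
force: [-12.0, 3.7, 31.5]
width: 0.0004
t: 5.35
eef_pos: [0.5687, -0.0386, 0.1696]
ee_rot: [-3.057, 1.569, 0.262]
force: [-0.0, 0.6, -0.9]
width: 0.0005
pos [ 0.5688 -0.0386  0.1696] t 5.4 shift [ 0.0256 -0.0002  0.0008] turns [array([-3.1387e+00, -1.0000e-04, -2.4000e-03]), array([ 0.0029, -0.0016,  0.0001])] w 0.0004462504157574877 F [-0.3  0.3 -0.2] q [ 0.276  0.231 -0.305  0.    -1.033 -0.098]
[[0.002, 0.177, -0.984], [0.0, -0.984, -0.177], [-1.0, -0.0, -0.002]]
```

View pics/p4.png

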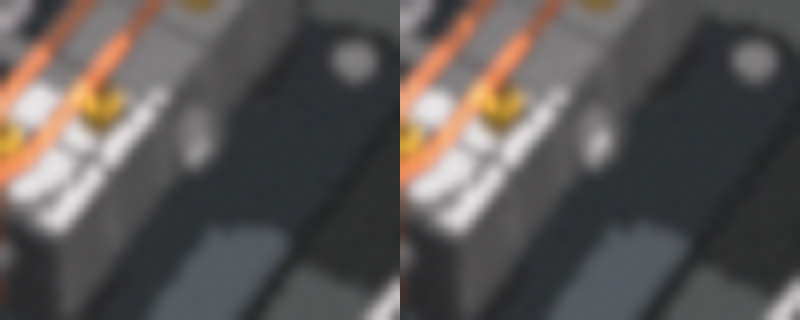

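Pin bushing at crop (595,140) unchanged: still in. Stroke 3.

```bash
python3 -m crank '[[0.012,0,0,0,0,0,0],[0.022,0,0,0,0,0,0],[0.03,0,0,0,0,0,0],[0.03,0,0,0,0,0,0]]'
 python3 -m crank '[[-0.012,0,0,0,0,0,0],[-0.024,0,0,0,0,0,0],[-0.03,0,0,0,0,0,0],[-0.03,0,0,0,0,0,0],[-0.03,0,0,0,0,0,0]]'; python3 look.py 5
```

```text
t: 5.9
eef_pos: [0.5702, -0.0385, 0.1441]
ee_rot: [2.912, 1.565, -0.05]
force: [-11.2, 3.3, 31.7]
width: 0.0004
t: 6.52
eef_pos: [0.5687, -0.0386, 0.1695]
ee_rot: [-3.062, 1.569, 0.258]
force: [-0.2, 0.0, -0.6]
width: 0.0009
pos [ 0.5688 -0.0386  0.1696] t 6.575 shift [ 0.0256 -0.0002  0.0008] turns [array([-3.1388e+00, -1.0000e-04, -2.3000e-03]), array([ 0.0028, -0.0015,  0.0001])] w 0.0006645568385956037 F [ 0.4  0.3 -0.8] q [ 0.275  0.231 -0.305  0.    -1.033 -0.098]
[[0.001, 0.177, -0.984], [0.0, -0.984, -0.177], [-1.0, -0.0, -0.001]]
```

View pics/p5.png

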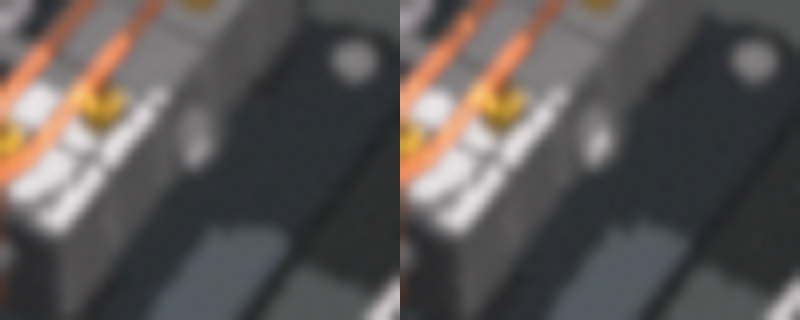

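Still in at (595,140). Stroke 4.

```bash
python3 -m crank '[[0.012,0,0,0,0,0,0],[0.022,0,0,0,0,0,0],[0.03,0,0,0,0,0,0],[0.03,0,0,0,0,0,0]]'
 python3 -m crank '[[-0.012,0,0,0,0,0,0],[-0.024,0,0,0,0,0,0],[-0.03,0,0,0,0,0,0],[-0.03,0,0,0,0,0,0],[-0.03,0,0,0,0,0,0]]'; python3 look.py 6
```

```text
t: 7.08
eef_pos: [0.5702, -0.0385, 0.1441]
ee_rot: [2.918, 1.565, -0.044]
force: [-12.7, 3.3, 32.1]
width: 0.0005
t: 7.7
eef_pos: [0.5688, -0.0386, 0.1695]
ee_rot: [-3.053, 1.569, 0.266]
force: [0.7, 0.5, -0.4]
width: 0.0006
pos [ 0.5688 -0.0386  0.1696] t 7.75 shift [ 0.0256 -0.0002  0.0008] turns [array([-3.1387e+00, -1.0000e-04, -2.4000e-03]), array([ 0.0029, -0.0016,  0.    ])] w 0.000147471465799295 F [-0.2 -0.6 -0.5] q [ 0.275  0.231 -0.305  0.    -1.033 -0.098]
[[0.002, 0.177, -0.984], [0.0, -0.984, -0.177], [-1.0, -0.0, -0.002]]
```

View pics/p6.png

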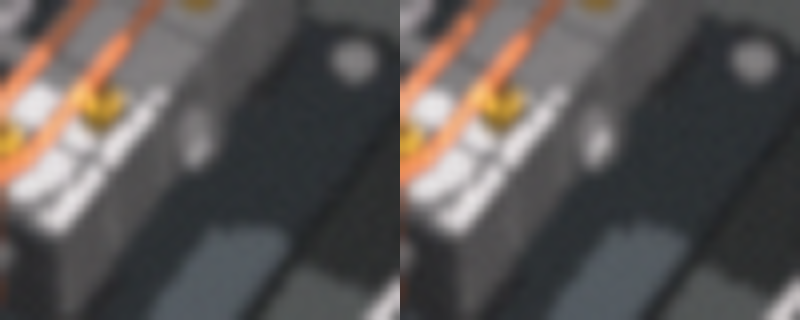

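Still in, bushing unchanged at (595,140). Stroke 5.

```bash
python3 -m crank '[[0.012,0,0,0,0,0,0],[0.022,0,0,0,0,0,0],[0.03,0,0,0,0,0,0],[0.03,0,0,0,0,0,0]]'
 python3 -m crank '[[-0.012,0,0,0,0,0,0],[-0.024,0,0,0,0,0,0],[-0.03,0,0,0,0,0,0],[-0.03,0,0,0,0,0,0],[-0.03,0,0,0,0,0,0]]'; python3 look.py 7
```

```text
t: 8.25
eef_pos: [0.5702, -0.0386, 0.1441]
ee_rot: [2.914, 1.565, -0.048]
force: [-12.0, 4.1, 32.1]
width: 0.0005
t: 8.88
eef_pos: [0.5687, -0.0386, 0.1695]
ee_rot: [-3.064, 1.569, 0.256]
force: [-0.5, 0.1, 0.2]
width: 0.0003
pos [ 0.5688 -0.0386  0.1696] t 8.925 shift [ 0.0256 -0.0002  0.0008] turns [array([-3.1387e+00, -1.0000e-04, -2.3000e-03]), array([ 0.0028, -0.0015,  0.0001])] w 0.0004558954264863936 F [ 0.   0.4 -0.2] q [ 0.275  0.231 -0.305  0.    -1.033 -0.098]
[[0.001, 0.177, -0.984], [0.0, -0.984, -0.177], [-1.0, -0.0, -0.001]]
```

View pics/p7.png

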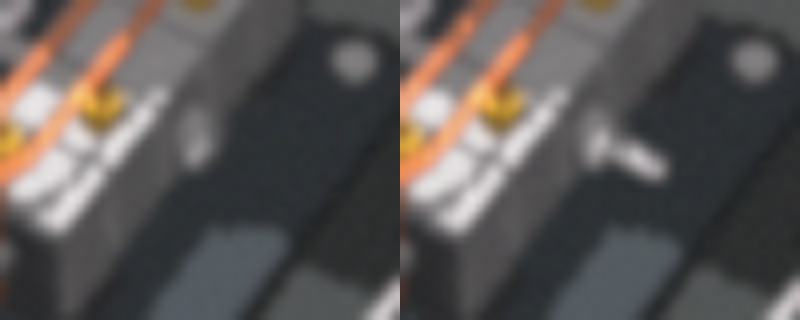

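The pin now stands out, its end at crop (660,170). I'll come away and check.

```bash
python3 -m crank '[[-0.02,0,0,0,0,0,0],[-0.05,0,0,0,0,0,0],[-0.08,0,0,0,0,0,0],[-0.08,0,0,0,0,0,0],[-0.08,0,0,0,0,0,0]]'; python3 look.py 8; python3 -c "
from h import *
P=np.array([.568,-.0385]);c,s=np.cos(.175),np.sin(.175);R=np.array([[c,-s],[s,c]])
for y in (.132,.15): print((proj(load('scene8.png'),np.r_[P+R@[0,y],.05])[0]-[130,100])*4)
d=np.abs(cv2.imread('pics/scene8.png').astype(int)-cv2.imread('pics/scene0.png')).max(2)"
```

```text
t: 9.55
eef_pos: [0.5686, -0.0385, 0.2496]
ee_rot: [-2.954, 1.569, 0.366]
force: [-0.4, -1.0, -0.3]
width: 0.0005
pos [ 0.5684 -0.0386  0.2493] t 9.6 shift [ 1.053e-01 -1.000e-04  5.000e-04] turns [array([-3.1388e+00, -4.0000e-04, -1.8000e-03]), array([ 0.0028, -0.0012,  0.0003])] w 0.0004262691791822297 F [ 0.6  0.7 -0.9] q [ 0.276  0.171 -0.191 -0.    -1.208 -0.098]
[[0.001, 0.177, -0.984], [0.0, -0.984, -0.177], [-1.0, -0.0, -0.001]]
[526.89786734 393.67991335]
[551.08897729 406.15650951]
```

View pics/s8c.png

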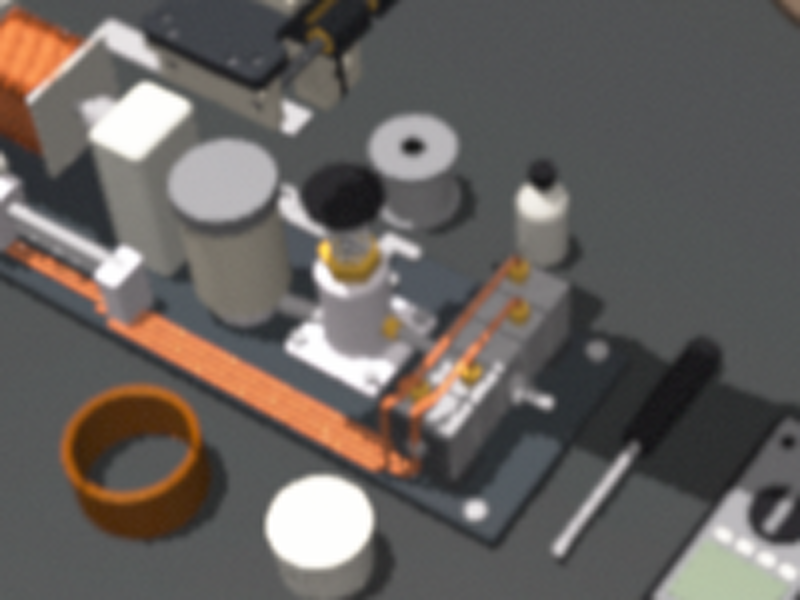

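The pin's end is at about (549,402), where I predicted (551,406) for fully out. The plunger is up at (343,192), and the objects in view sit as they did at the start. The fingers are clear.

```bash
python3 -c "
from station import *
print(job_done())"
```

```text
the job is handed in; nothing more can be done
None
```

The indicator pin popped fully out on the 5th full stroke, so I stopped there, raised the closed fingertips about 85 mm clear and handed the job in. It took about 9.6 s on the robot's clock.

- **Strokes:** each one pressed the plunger on its top to the stop, with the TCP at 144 mm and about 32 N upward on the tool. I let it spring back up each time and checked the pin in the scene camera. It was in after strokes 1 to 4.
- **Last picture, pin:** its end was within a few pixels of the enlarged crop (about one camera pixel) of the position predicted for fully out. The camera cannot show the last millimetre.
- **Last picture, plunger and force:** the plunger was back at its starting height and the tool read about zero force.
- **Bystanders:** those in the close-up looked unmoved. I judged that by eye and did not measure it. The steel rule and the spanner were partly hidden, and the multimeter was only partly in view.
- **Sideways force:** at the bottom of each stroke the tool also read about 12–15 N sideways, probably from friction as the arm flexed. None of my checks failed or disagreed.

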